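# Hang the small ink pail on the twin hook

## Task

Of the two lidded ink pails on the print-shop table, take the smaller one: swing its flat-lying wire bail upright while the pail stays standing on the table, then carry the pail by its bail to the stand and hang the bail over both prongs of the twin hook, so that the pail hangs there level. Do not tip the pail over, and leave the taller pail where it stands.

Things in the scene. Friction and masses are not known exactly. Their poses are not given: they have to be found in the camera images.
- pail_mid (a point): centre (half-way up) of the smaller ink pail: black, 100 mm wide, 80 tall, closed white lid 104 wide, 0.3 to 0.65 kg, loose. z up. Its 6 mm steel wire bail swings freely, 0 to 180 degrees, about the pail's y axis at ears 28 mm above this point; at the start it lies flat and level along the pail's +x.
- bail_grip (a point): centre of the wooden sleeve (14 mm thick, 34 long, spins freely on the wire) on the smaller pail's bail, 110 mm from the bail's turning axis. x points from that axis to the sleeve (up when the bail is upright), y along the sleeve; bare wire runs 35 mm past each sleeve end. Flat: 68 mm above the table, 51 mm clear of the lid. Upright: 98 mm above the lid. Falls back if let go before upright.
- hook_seat (a point): where the sleeve centre hangs on the fixed stand, 240 mm up; z up. Two level 8 mm prongs at y = +-33 mm (58 clear between), tops 3 mm below this point, bear the bare wire. They point to -x, tips upturned at x -24 to -42, to 17 mm above this point; red crossbar and post at x 85 to 103, no higher than 2 mm above it. Bring the pail in from -x, prongs between bail and lid. Base plate 8 mm thick.
- tall_pail_mid (a point): centre (half-way up) of the taller ink pail, a bystander of the same make: 112 mm wide, 118 mm tall, its own bail lying flat along its +x (118 mm long). z up. The two pails may have changed places.

How it is judged (in metres and radians):
On the way:
1. the smaller pail's bail is raised upright (within 20 degrees) while the pail stands on the table (angle between bail_grip's own x axis and vertical below 0.35 rad and z of bail_grip in the frame of pail_mid above 0.1 m and height (world z) of pail_mid below 0.05 m and angle between pail_mid's own z axis and vertical below 0.2 rad), for 0.1 s.
At the end, for the whole second after the job is handed in: The smaller pail hangs by its bail on both prongs: sleeve within 35 mm of the seat overall, 20 mm across the prongs, 12 mm in height and 15 degrees of the seat's y; pail level within 11 degrees, clear of the table, for a second; taller pail upright within 30 mm of its start (horizontal distance between bail_grip and hook_seat below 0.035 m and y of bail_grip in the frame of hook_seat between -0.02 and 0.02 m and z of bail_grip in the frame of hook_seat between -0.012 and 0.012 m and angle between the y axis of bail_grip and the y axis of hook_seat, either way round below 0.26 rad and angle between pail_mid's own z axis and vertical below 0.2 rad and height (world z) of pail_mid above 0.08 m and distance of tall_pail_mid from where it was at the start of the episode below 0.03 m and angle between tall_pail_mid's own z axis and vertical below 0.1 rad); the robot touches nothing.
It fails at once if the smaller pail is tipped more than 45 degrees (angle between pail_mid's own z axis and vertical above 0.785 rad).
It fails at once if the taller pail is shoved more than 30 mm or knocked over (distance of tall_pail_mid from where it was at the start of the episode above 0.03 m or angle between tall_pail_mid's own z axis and vertical above 0.35 rad).
It also fails if it takes over 58 s, if anything falls off the work surface, if the arm or the gripper's body presses on something with over 40 N, if the wrist force passes 120 N, or if a joint passes its speed limit or range.

## Robot

A 6-joint arm with a two-finger parallel gripper is mounted at the origin on the work surface. World frame = base frame: x ahead of the robot, y to its left, z up, the work surface at z = 0. Lengths are in mm, angles in rad, forces in N, time in s.
With the tool pointing down it reaches from about 350 to 975 mm from the base axis. Payload 7.1 kg.
Tool frame: the origin (TCP) lies at the very end of the fingers, on their centre line; the grasp point (between the pads) lies 19 mm behind it (ctrl.grip_depth is the distance from the TCP to the grasp point, in mm); x points along the fingers, z is the direction in which the jaws open and shut, and the axes are right-handed (so a half turn about x gives the same grasp; the last joint's range is limited). The gripper opens to 88 mm and grips with 3 to 60 N. Pads are 20 mm wide; open, the fingers measure 115 mm over their backs; the gripper's body (75 mm by 178 mm) begins 61 mm behind the grasp point.
Start: joints at [1.082, 0.423, 1.63, -0, 1.089, -0.019], TCP at [282.91, 557.285, 183.175] pointing down, gripper open.
Joint ranges: [-3, 3], [-0.9, 2.11], [0.09, 2.58], [-1.31, 4.45], [0.11, 2.69], [-2.54, 2.54]. Speed limits (rad/s): [2.39, 2.39, 3.01, 3.14, 3.14, 3.14].

## Interface

Orientations are given as a rotation vector (axis times angle).
In Python, from workcell import ctrl gives the robot as it stands. The module is installed in compiled form; this text tells all that it offers.
- The arm moves only by the tool send_rows, never from a script. Its argument "rows" is a list of rows, each a list of 4 numbers: the shift along the tool's x, y, z in mm, then the turn about the tool's x in rad. In form: [[x, y, z, turn], ...]. A call has 1 to 10 rows; each row shifts and turns the pose as measured when the row begins, along the tool's axes as they then stand; what a row does not reach is not made up. A row lasts 1/12 s, in which the tool goes at most 41.7 mm and 7.16 degrees, less where a joint would pass 70% of its speed; a pose out of reach is approached as far as the arm can. A call with a gripper value outside its range is refused whole. "fingers" is the opening, from 0 (shut) to 1 (fully open), set as the call begins (left out, the last holds). The fingers move at their own pace and stop on an object; the grip force is fixed at half the most. Time passes only in rows, so rows that do not move let the fingers close. It gives the time, the measured TCP pose, the force and the opening at its end, in the units of the state.
- ctrl.get_obs(): the state, without advancing time (a new reading comes with each control period).
- ctrl.get_image(name): name is "scene" or "top"; returns a dict with "img" (384x512x3 uint8, red, green, blue), "depth" (384x512 float32, mm along the optical axis (not along the pixel's ray), 0 where there is no reading), "mtx" (3x3 intrinsics, pixels), "world_from_camera" (4x4, takes a point from camera to world coordinates). Camera axes: x right, y down, z forward; pixel columns grow to the right and rows downward; lengths in mm; the calibration is good to about 2 mm. A picture is of the moment at which its call begins.
- ctrl.close_job(): hands the job in, once; it reports no verdict.
The state is a dict: "t": time; "qpos": joint angles; "qvel": joint speeds; "joint_torque": joint torques, N m; "ee_pos": TCP position; "orientation": TCP orientation; "ft_force": force on the tool from outside, world axes, zero at the start; "moment": the same for the moment, N m; "width": finger opening in mm.
Only numpy, scipy, OpenCV 4.12 (cv2) and the standard library are available. Lean on these libraries where they do the work, as an engineer would, in place of code of your own. Each camera call takes 0.05 s, during which the arm holds its last target.

## Working session

There is one attempt and no reset: what is moved stays moved. The work goes in short steps, Python scripts to look and compute and a tool call to move; the robot and the scene stay as the last step left them, time stands still between calls to the robot, and variables do not carry over. Pictures are saved under pics/ and viewed, and the job is handed in when it is done.

Besides the shell and the picture viewer there is one more tool, called after "Call:" in YAML: its name, and indented under it one key for each argument. send_rows: Moves the arm, as the interface text tells. Its arguments: {"type":"object","properties":{"rows":{"type":"array"},"fingers":{"type":"number"}},"required":["rows"]}

```bash
mkdir -p pics
cat > h.py <<'E'
from workcell import ctrl
import numpy as np, cv2
from scipy.spatial.transform import Rotation as R
def get(n,save=None):
    d=ctrl.get_image(n)
    if save: cv2.imwrite('pics/'+save,cv2.cvtColor(d['img'],cv2.COLOR_RGB2BGR))
    return d
def cloud(d):
    K=d['mtx'];T=d['world_from_camera'];z=d['depth']
    v,u=np.indices(z.shape)
    P=np.stack([(u-K[0,2])/K[0,0]*z,(v-K[1,2])/K[1,1]*z,z],-1)
    W=P@T[:3,:3].T+T[:3,3]; W[z==0]=np.nan
    return W
E
python3 - <<'E'
from h import *
o=ctrl.get_obs();print(o)
print(R.from_rotvec(o['orientation']).as_matrix().round(3))
for n in('scene','top'):
    d=get(n,n+'0.png');np.savez(n+'0.npz',**d);print(d['mtx'],d['world_from_camera'].round(3))
E
```

```text
{'t': 0.0, 'qpos': array([ 1.08198878e+00,  4.23812414e-01,  1.63070905e+00, -5.42447605e-06,
        1.08858102e+00, -1.90116224e-02]), 'qvel': array([-9.89970186e-04, -1.00866197e-04,  1.41849107e-05,  8.44016214e-04,
        2.13332012e-03, -1.89958012e-04]), 'joint_torque': array([-1.81672414e-03, -5.44614923e+01, -2.73665214e+01,  6.42871158e-02,
        2.27114250e-02, -7.32288640e-05]), 'ee_pos': array([282.63296696, 556.74598952, 182.41200065]), 'orientation': array([-0.85737433,  1.39687803,  0.8561143 ]), 'ft_force': array([-0.33946834, -0.19984317, -0.3794478 ]), 'moment': array([0.01225453, 0.01871589, 0.03128773]), 'width': 87.70889229716019}
[[-0.001 -0.892  0.453]
 [-0.001  0.453  0.892]
 [-1.     0.    -0.002]]
[[446.05098925   0.         257.80469209]
 [  0.         446.05098925 196.05827806]
 [  0.           0.           1.        ]] [[-7.000000e-01  3.620000e-01 -6.150000e-01  1.154429e+03]
 [ 7.140000e-01  3.800000e-01 -5.890000e-01  6.042030e+02]
 [ 2.100000e-02 -8.510000e-01 -5.240000e-01  7.245100e+02]
 [ 0.000000e+00  0.000000e+00  0.000000e+00  1.000000e+00]]
[[465.78282627   0.         264.76345858]
 [  0.         465.78282627 199.43134737]
 [  0.           0.           1.        ]] [[-1.900000e-02 -9.890000e-01  1.500000e-01  3.651920e+02]
 [-1.000000e+00  1.900000e-02 -7.000000e-03 -9.635000e+00]
 [ 4.000000e-03 -1.500000e-01 -9.890000e-01  1.358675e+03]
 [ 0.000000e+00  0.000000e+00  0.000000e+00  1.000000e+00]]
```

View pics/scene0.png

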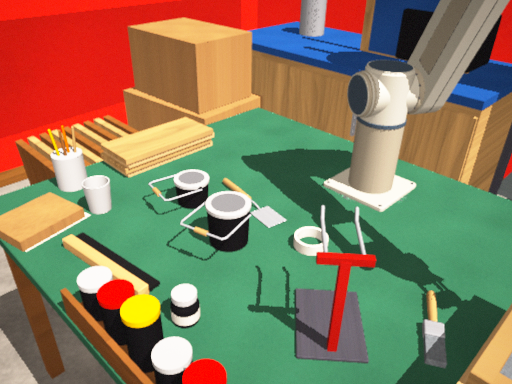

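View pics/top0.png

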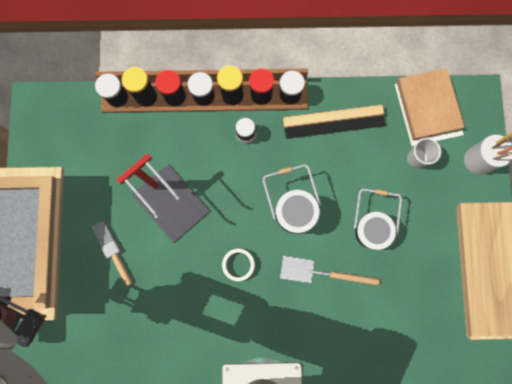

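The top view shows the small pail at about px (377,230), with its sleeve at (380,192). The tall pail is at (297,212) with its sleeve at (285,170). The red crossbar is at (135,168), and its prongs run toward the lower right. Next I'll measure these.

Run:
```python
from h import *
d=dict(np.load('top0.npz'));W=cloud(d);im=d['img'].astype(int);hsv=cv2.cvtColor(d['img'],cv2.COLOR_RGB2HSV)
v,u=np.indices(W.shape[:2])
def box(a,b,c,e): return (u>=a)&(u<=c)&(v>=b)&(v<=e)
def rep(n,m):
    p=W[m];print(n,len(p),'med',np.nanmedian(p,0).round(1),'min',np.nanmin(p,0).round(1),'max',np.nanmax(p,0).round(1))
for n,b,z0 in(('small',(350,205,402,255),72),('tall',(270,185,325,238),110)):
    m=box(*b)&(W[...,2]>z0)&(W[...,2]<z0+18); rep(n,m)
    p=W[m][:,:2].astype(np.float32); print(cv2.minEnclosingCircle(p), np.median(W[m][:,2]))
    # white mask rays
    mw=(m).astype(np.uint8)
    c,_=cv2.findContours(mw,cv2.RETR_EXTERNAL,2); c=max(c,key=cv2.contourArea);print(cv2.fitEllipse(c))
H,S,V=[hsv[...,i] for i in range(3)]
for n,b in(('sleeveS',(365,183,395,200)),('sleeveT',(270,160,300,180))):
    m=box(*b)&(H<22)&(H>8)&(S>90)&(V>100); rep(n,m); print(np.c_[u[m],v[m]].mean(0))
rep('redbar',box(110,145,155,190)&((H<6)|(H>174))&(S>150)&(V>120))
m=box(110,140,215,245)&(W[...,2]>215)&(W[...,2]<300);rep('hookhigh',m)
for y,x in zip(*np.nonzero(m)):
    if (x+y)%3==0: print(x,y,W[y,x].round(0),d['img'][y,x],end=';')
```

```text
small 1201 med [ 468.1 -323.3   81.4] min [ 415.8 -395.6   72. ] max [ 536.9 -263.8   89.1]
((484.8272705078125, -339.02716064453125), 76.13618469238281) 81.4157312438831
((376.3304443359375, 229.19509887695312), (37.29119110107422, 42.85414123535156), 83.82373046875)
tall 1451 med [ 519.7 -104.2  119.5] min [ 463.2 -162.3  110.3] max [577.9 -47.9 127. ]
((526.4335327148438, -110.15383911132812), 65.94222259521484) 119.51806746498255
((296.9488220214844, 211.01837158203125), (41.961822509765625, 42.40049362182617), 99.06895446777344)
sleeveS 41 med [ 574.4 -344.3   75.2] min [ 568.1 -358.5   69.2] max [ 580.9 -329.8   79.3]
[380.85365854 191.97560976]
sleeveT 40 med [634.3 -75.4 109.5] min [626.4 -89.4 104.5] max [641.  -61.7 115.6]
[284.85 170.35]
redbar 210 med [617.2 301.8 243. ] min [583.3 261.8 234.4] max [650.  339.5 248.4]
hookhigh 641 med [596.4 283.7 239.6] min [494.4 187.7 215.7] max [653.3 343.8 261.6]
146 154 [653. 273. 239.] [185 103  86];145 155 [650. 274. 244.] [181  89  75];148 155 [650. 267. 243.] [192  76  67];144 156 [648. 277. 240.] [182  86  73];147 156 [647. 269
[... 7473 characters left out ...]
9 205 [527. 264. 235.] [156 156 157];148 206 [524. 266. 236.] [203 204 203];147 207 [522. 268. 237.] [154 153 155];150 207 [522. 261. 237.] [180 180 180];149 208 [519. 263. 238.] [193 191 193];152 208 [520. 257. 234.] [143 143 144];151 209 [517. 258. 238.] [203 203 202];150 210 [515. 262. 234.] [183 183 184];153 210 [515. 255. 233.] [171 170 170];152 211 [512. 256. 237.] [206 205 206];154 212 [509. 250. 242.] [181 181 181];153 213 [506. 253. 240.] [176 176 177];156 213 [506. 245. 243.] [123 123 124];155 214 [503. 245. 251.] [165 166 165];154 215 [500. 247. 253.] [163 163 165];157 215 [499. 239. 258.] [134 134 135];156 216 [496. 241. 262.] [189 190 189];155 217 [495. 244. 256.] [180 179 181];
```

Run:
```python
import cv2
a=cv2.imread('pics/top0.png');cv2.imwrite('pics/topA.png',cv2.resize(a[140:250,100:240],None,fx=5,fy=5,interpolation=cv2.INTER_CUBIC))
cv2.imwrite('pics/topB.png',cv2.resize(a[150:260,255:415],None,fx=5,fy=5,interpolation=cv2.INTER_CUBIC))
a=cv2.imread('pics/scene0.png');cv2.imwrite('pics/sceneA.png',cv2.resize(a[190:370,280:400],None,fx=3,fy=3,interpolation=cv2.INTER_CUBIC))
```

```text
(no output)
```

View pics/topA.png

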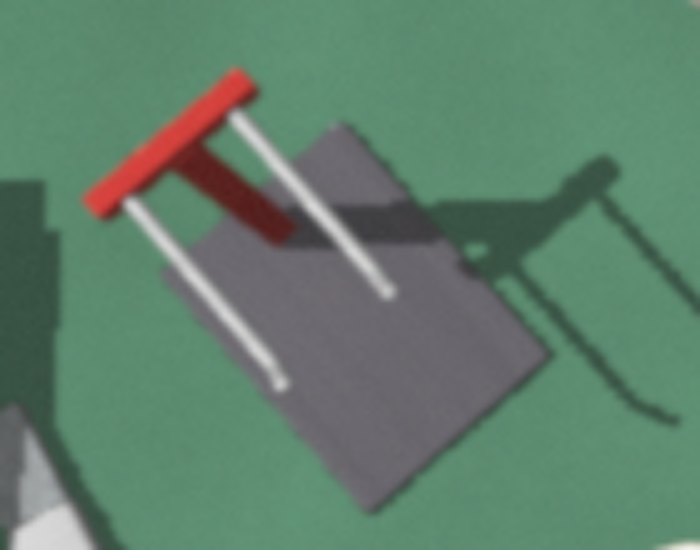

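View pics/topB.png

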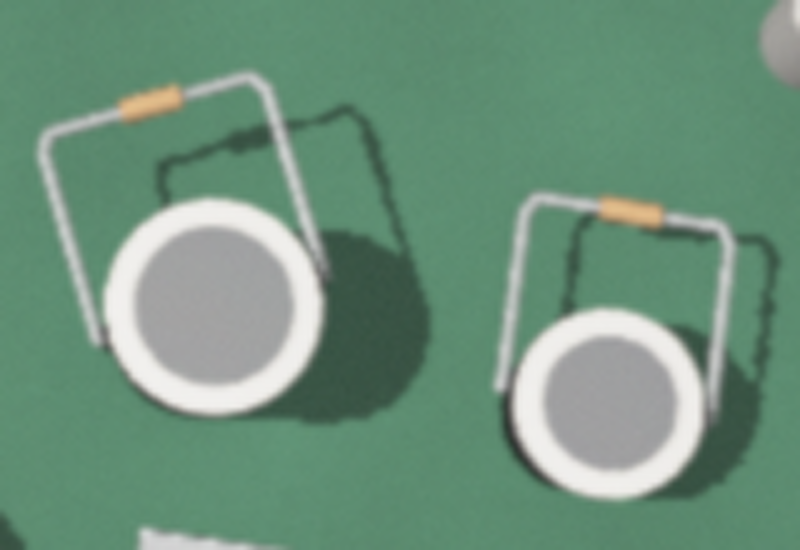

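View pics/sceneA.png

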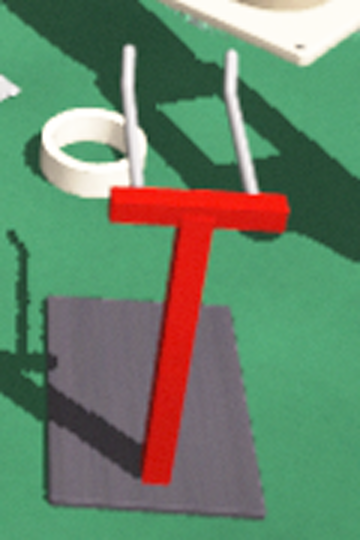

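The tool stays vertical throughout. I'll grip the sleeve with the jaws along the bail, swing it up along the arc (the sleeve spins), lift it, turn it about 50° and hang it. First I'll refine the poses.

```bash
cat >> h.py <<'E'
def ray(d,uv,z):
    K=d['mtx'];T=d['world_from_camera'];uv=np.atleast_2d(uv).astype(float)
    r=np.c_[(uv[:,0]-K[0,2])/K[0,0],(uv[:,1]-K[1,2])/K[1,1],np.ones(len(uv))]@T[:3,:3].T
    return (T[:3,3]+r*((z-T[2,3])/r[:,2])[:,None])[:,:2]
E
python3 - <<'E'
from h import *
for nm,boxes in (('top',{'small':((350,205,402,255),80),'tall':((270,185,325,238),118)}),('scene',{'small':((172,165,212,192),80),'tall':((205,188,255,222),118)})):
    d=dict(np.load(nm+'0.npz'));hsv=cv2.cvtColor(d['img'],cv2.COLOR_RGB2HSV);H,S,V=cv2.split(hsv)
    v,u=np.indices(H.shape)
    for k,((a,b,c,e),z) in boxes.items():
        m=((u>=a)&(u<=c)&(v>=b)&(v<=e)&(S<40)&(V>130)).astype(np.uint8)
        m=cv2.morphologyEx(m,cv2.MORPH_OPEN,np.ones((3,3),np.uint8)) 
        cs,_=cv2.findContours(m,cv2.RETR_EXTERNAL,2);ct=max(cs,key=cv2.contourArea)
        p=ray(d,ct[:,0],z).astype(np.float32);print(nm,k,cv2.minEnclosingCircle(p),cv2.fitEllipse(p))
    W=cloud(d)
    for k,bx,z in ((('sleeveS',(365,183,395,200),68),('sleeveT',(270,160,300,180),106)) if nm=='top' else (('sleeveS',(148,183,166,200),68),('sleeveT',(185,222,212,240),106))):
        a,b,c,e=bx
        m=(u>=a)&(u<=c)&(v>=b)&(v<=e)&(H<22)&(H>8)&(S>90)&(V>90)
        q=ray(d,np.c_[u[m],v[m]],z);print(k,m.sum(),q.mean(0),np.nanmedian(W[m],0),cv2.minAreaRect(np.float32(q)))
d=dict(np.load('top0.npz'));W=cloud(d);v,u=np.indices(W.shape[:2])
hsv=cv2.cvtColor(d['img'],cv2.COLOR_RGB2HSV);H,S,V=cv2.split(hsv)
m=(u>=112)&(u<=200)&(v>=148)&(v<=215)&(S<25)&(V>165)
c,l=cv2.connectedComponents(m.astype(np.uint8),connectivity=8)
for i in range(1,c):
    k=l==i
    if k.sum()<15: continue
    p=ray(d,np.c_[u[k],v[k]],237);keep=np.abs(W[k][:,2]-238)<6;p=p[keep]
    f=cv2.fitLine(np.float32(p),cv2.DIST_HUBER,0,.01,.01).ravel();print('prong',k.sum(),f,np.degrees(np.arctan2(f[1],f[0])),p[p[:,0].argmin()],p[p[:,0].argmax()],np.median(W[k][:,2]))
m=(u>=110)&(u<=156)&(v>=145)&(v<=192)&((H<8)|(H>172))&(S>140)&(V>180)
p=ray(d,np.c_[u[m],v[m]],242);print('bar',cv2.minAreaRect(np.float32(p)),p.mean(0))
E
```

```text
top small ((482.88677978515625, -335.7684326171875), 72.8443832397461) ((471.92620849609375, -326.3799743652344), (105.32839965820312, 125.96558380126953), 26.13814353942871)
top tall ((533.8692016601562, -105.17985534667969), 73.14557647705078) ((523.9596557617188, -105.63579559326172), (117.20030975341797, 132.96337890625), 31.54224967956543)
sleeveS 41 [ 575.63055832 -345.7667643 ] [ 574.39892141 -344.2699602    75.15276438] ((575.7566528320312, -346.2005615234375), (29.07274627685547, 10.134268760681152), 80.65520477294922)
sleeveT 40 [634.535957   -75.37015248] [634.29606206 -75.39133061 109.50354735] ((634.666015625, -75.62549591064453), (9.978775024414062, 28.786344528198242), 15.15798282623291)
scene small ((473.8589172363281, -313.80499267578125), 69.76591491699219) ((471.6880187988281, -318.8248291015625), (101.87065887451172, 132.36334228515625), 146.919677734375)
scene tall ((526.6924438476562, -102.78910827636719), 66.29804229736328) ((524.0484619140625, -101.69928741455078), (117.15652465820312, 130.22157287597656), 142.36538696289062)
sleeveS 29 [ 574.39309603 -348.4703258 ] [ 580.86277904 -343.9502606    73.20505918] ((574.0145263671875, -349.2027587890625), (43.079471588134766, 13.993898391723633), 80.01720428466797)
sleeveT 57 [637.45605499 -73.27632368] [639.01543586 -76.63067829 104.98774907] ((636.1920166015625, -73.6961669921875), (21.002090454101562, 40.37441635131836), 15.127406120300293)
prong 114 [  0.75701034   0.6534029  591.2645     236.72302   ] 40.79866 [550.04184463 203.25348231] [631.16120354 272.90136224] nan
prong 114 [  0.7559624    0.65461504 547.5369     286.4726    ] 40.89047 [506.76669071 251.22382648] [589.49053464 323.44531498] 237.64697563133097
bar ((618.2587890625, 303.1103820800781), (11.05123233795166, 96.45231628417969), 40.67496109008789) [618.01564357 303.4357702 ]
```

Call:
send_rows:
  rows:
    - [-12,0,0,0.12]
    - [-12,0,0,0.12]
    - [-12,0,0,0.12]
    - [-12,0,0,0.12]
    - [-12,0,0,0.12]
    - [-12,0,0,0.12]
    - [-12,0,0,0.12]
    - [-12,0,0,0.12]
    - [-12,0,0,0.12]
    - [-12,0,0,0.12]
  fingers: 0.5

```text
t: 0.93
ee_pos: [280.3, 552.3, 298.9]
orientation: [0.1, 1.575, -0.127]
ft_force: [0.2, 0.4, 0.7]
width: 43.8
```

```bash
cat >> h.py <<'E'
def go(x,y,z,yaw):
    "pose and displacement needed in tool axes; yaw of tool z, deg"
    o=ctrl.get_obs();M=R.from_rotvec(o['orientation']).as_matrix();p=o['ee_pos']
    yw=np.degrees(np.arctan2(M[1,2],M[0,2]))
    print('t',round(o['t'],2),'tcp',p.round(1),'yaw',yw.round(2),'tilt',M[2].round(3),'F',o['ft_force'].round(1),'w',round(o['width'],1),'q6',o['qpos'][5].round(2))
    D=np.array([x,y,z])-p;print('tool shift',(M.T@D).round(1),'turn',-np.radians(yaw-yw).round(3))
    c,s=np.cos(np.radians(yaw)),np.sin(np.radians(yaw))
    print('in target-yaw axes',(-D[2]).round(1),(-s*D[0]+c*D[1]).round(1),(c*D[0]+s*D[1]).round(1))
E
python3 -c "
from h import *
go(575,-346,160,-10.5)"
```

```text
t 0.93 tcp [280.3 552.3 298.9] yaw -8.28 tilt [-1.    -0.018 -0.006] F [0.2 0.4 0.7] w 43.8 q6 1.23
tool shift [ 151.2 -844.   421.9] turn 0.039
in target-yaw axes 138.9 -829.6 453.5
```

Call:
send_rows:
  rows:
    - [0,-33,20,0.02]
    - [0,-33,20,0.02]
    - [0,-33,18,0]
    - [0,-33,18,0]
    - [0,-33,18,0]
    - [0,-33,18,0]
    - [0,-33,18,0]
    - [0,-33,18,0]
    - [0,-33,18,0]
    - [0,-33,18,0]

```text
t: 1.77
ee_pos: [400.8, 186.0, 302.1]
orientation: [0.133, 1.574, -0.156]
ft_force: [0.9, 0.2, -0.3]
width: 44.1
```

```bash
python3 -c "
from h import *
go(575,-346,160,-10.5)"
```

```text
t 1.77 tcp [400.8 186.  302.1] yaw -10.52 tilt [-1.    -0.015 -0.007] F [ 0.9  0.2 -0.3] w 44.1 q6 0.6
tool shift [ 147.9 -489.   269.3] turn -0.0
in target-yaw axes 142.1 -491.3 268.3
```

Call:
send_rows:
  rows:
    - [0,-33,18,0]
    - [0,-33,18,0]
    - [0,-33,18,0]
    - [0,-33,18,0]
    - [0,-33,18,0]
    - [0,-33,18,0]
    - [0,-33,18,0]
    - [0,-33,18,0]
    - [0,-33,18,0]
    - [0,-33,18,0]

```text
t: 2.6
ee_pos: [516.4, -191.0, 304.9]
orientation: [0.134, 1.576, -0.156]
ft_force: [0.3, 0.8, 0.7]
width: 43.7
```

```bash
python3 -c "
from h import *
go(575,-346,160,-10.5)"
```

```text
t 2.6 tcp [ 516.4 -191.   304.9] yaw -10.56 tilt [-1.    -0.015 -0.008] F [0.3 0.8 0.7] w 43.7 q6 -0.18
tool shift [ 146.2 -139.4   87.2] turn -0.001
in target-yaw axes 144.9 -141.7 85.8
```

Call:
send_rows:
  rows:
    - [10,-28,17,0]
    - [20,-28,17,0]
    - [20,-28,17,0]
    - [20,-28,17,0]
    - [20,-17,10,0]
    - [20,-6,5,0]
    - [20,0,0,0]
    - [0,0,0,0]

```text
t: 3.27
ee_pos: [573.7, -358.4, 168.2]
orientation: [0.14, 1.574, -0.163]
ft_force: [-0.5, 1.5, -1.1]
width: 43.6
```

```bash
python3 -c "
from h import *
go(575,-346,49,-10.5)
for n in('top','scene'): 
  d=get(n,n+'1.png');np.savez(n+'1.npz',**d)
a=cv2.imread('pics/top1.png')[150:260,320:440];b=cv2.imread('pics/scene1.png')[120:240,120:270]
cv2.imwrite('pics/c1.png',cv2.resize(a,None,fx=5,fy=5));cv2.imwrite('pics/d1.png',cv2.resize(b,None,fx=5,fy=5))"
```

```text
t 3.27 tcp [ 573.7 -358.4  168.2] yaw -11.06 tilt [-1.    -0.016 -0.007] F [-0.5  1.5 -1.1] w 43.6 q6 -0.37
tool shift [119.   14.2  -0.3] turn -0.01
in target-yaw axes 119.2 12.4 -1.0
```

View pics/d1.png

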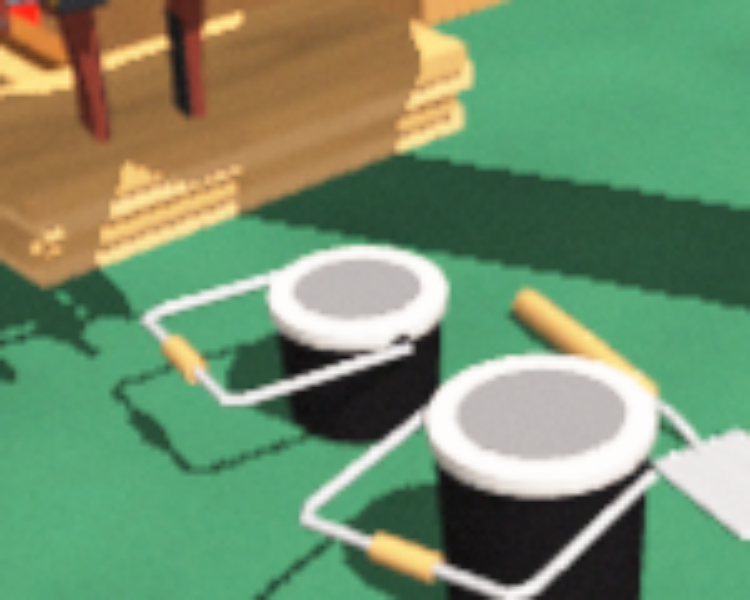

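View pics/c1.png

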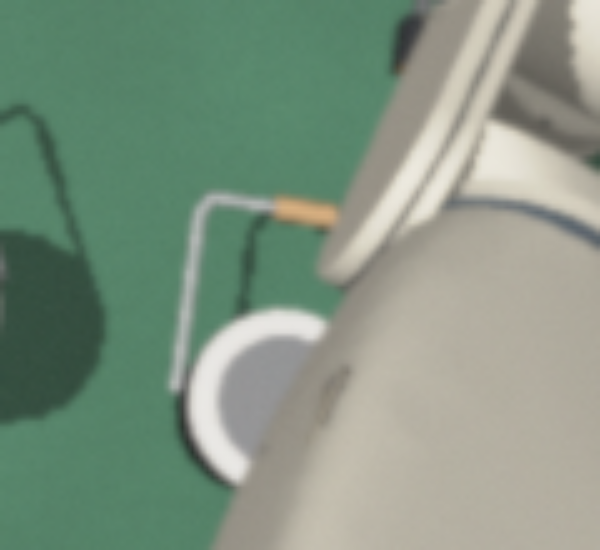

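The fingers hang above the sleeve, about 13 mm off along its length. I'll correct that and go down.

Call:
send_rows:
  rows:
    - [10,5,0,-0.01]
    - [10,5,0,0]
    - [15,3,0,0]
    - [15,0,0,0]
    - [15,0,0,0]
    - [15,0,0,0]
    - [12,0,0,0]
    - [10,0,0,0]
    - [6,0,0,0]
    - [0,0,0,0]

```text
t: 4.2
ee_pos: [585.3, -342.8, 68.5]
orientation: [0.117, 1.554, -0.155]
ft_force: [-0.5, 0.3, 0.1]
width: 43.7
```

```bash
python3 -c "
from h import *
go(575,-346,49,-10.5)
b=get('scene','s2.png')['img'][120:240,120:270,::-1]
cv2.imwrite('pics/d2.png',cv2.resize(b,None,fx=5,fy=5))"
```

```text
t 4.2 tcp [ 585.3 -342.8   68.5] yaw -9.95 tilt [-1.    -0.023  0.014] F [-0.5  0.3  0.1] w 43.7 q6 -0.35
tool shift [19.5 -4.5 -9.9] turn 0.01
in target-yaw axes 19.5 -5.0 -9.6
```

View pics/d2.png

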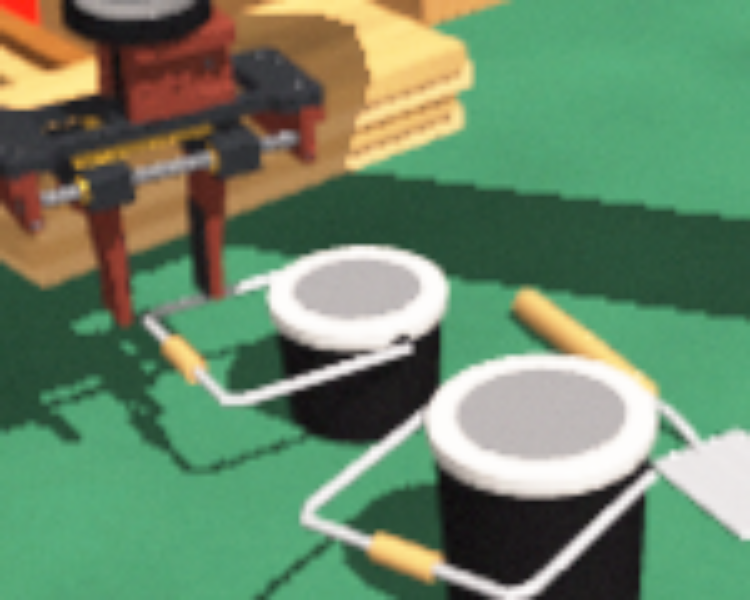

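```bash
python3 -c "
from h import *
d=dict(np.load('scene1.npz'))
print(ray(d,[[120+123/5,120+325/5],[120+217/5,120+295/5],[120+183/5,120+358/5],[120+145/5,120+318/5],[120+232/5,120+400/5]],68.5))
T=np.linalg.inv(d['world_from_camera'])
for P in ([585.3,-342.8,68.5],[575,-346,68]):
  c=T[:3,:3]@P+T[:3,3];q=d['mtx']@c;print((q[:2]/q[2]-120)*5)
"
```

```text
[[ 578.5778615  -400.52843029]
 [ 518.82778133 -392.49196934]
 [ 574.89796895 -346.03714782]
 [ 564.86881566 -398.66186657]
 [ 581.242662   -290.51116218]]
[170.77728912 366.75424067]
[182.97332864 358.84677579]
```

```bash
python3 -c "
from h import *
o=ctrl.get_obs();print(o['ee_pos'],o['t'])
d=get('scene','s3.png');np.savez('scene3.npz',**d);W=cloud(d)
T=np.linalg.inv(d['world_from_camera'])
P=o['ee_pos'];c=T[:3,:3]@P+T[:3,3];q=d['mtx']@c;print(q[:2]/q[2],c)
for b in range(250,330,5):
  r=[]
  for a in range(90,235,4):
    y,x=int(120+b/5),int(120+a/5);p=d['img'][y,x]
    if p[1]<75: r.append((a,W[y,x].round(0).tolist()))
  print(b,r)
d=dict(np.load('scene1.npz'));P=[573.7,-358.4,168.2];c=T[:3,:3]@P+T[:3,3];q=d['mtx']@c;print((q[:2]/q[2]-120)*5,c)
"
```

```text
[ 585.59409121 -343.01326464   69.08550181] 4.25
[154.00210618 193.18145032] [-291.17471108   -8.06973621 1251.20936801]
250 [(98, [620.0, -348.0, 153.0]), (102, [619.0, -343.0, 155.0]), (106, [620.0, -338.0, 158.0]), (110, [618.0, -336.0, 158.0]), (114, [618.0, -336.0, 158.0]), (118, [613.0, -338.0, 155.0]), (122, [612.0, -335.0, 156.0]), (190, [563.0, -346.0, 133.0]), (194, [563.0, -346.0, 133.0]), (198, [564.0, -339.0, 136.0]), (202, [566.0, -331.0, 140.0]), (206, [566.0, -325.0, 143.0]), (210, [559.0, -331.0, 138.0]), (214, [559.0, -331.0, 138.0]), (218, [560.0, -326.0, 140.0])]
255 [(98, [619.0, -350.0, 149.0]), (102, [621.0, -341.0, 154.0]), (106, [620.0, -338.0, 154.0]), (110, [618.0, -335.0, 155.0]), (114, [618.0, -335.0, 155.0]), (118, [615.0, -336.0, 154.0]), (122, [612.0, -337.0, 152.0]), (126, [468.0, -579.0, 3.0]), (190, [564.0, -345.0, 131.0]), (194, [564.0, -345.0, 131.0]), (198, [568.0, -334.0, 137.0]), (202, [566.0, -331.0, 137.0]), (206, [565.0, -328.0, 138.0]), (210, [563.0, -325.0, 138.0]), (214, [563.0, -325.0, 138.0]), (218, [559.0, -327.0, 136.0])]
260 [(102, [
[... 3494 characters left out ...]
118, [616.0, -340.0, 122.0]), (122, [616.0, -335.0, 124.0]), (126, [613.0, -335.0, 123.0])]
310 [(118, [619.0, -336.0, 122.0]), (122, [614.0, -339.0, 118.0]), (126, [614.0, -334.0, 120.0])]
315 [(118, [619.0, -337.0, 118.0]), (122, [618.0, -333.0, 119.0]), (126, [612.0, -339.0, 114.0]), (130, [510.0, -511.0, 2.0]), (134, [510.0, -511.0, 2.0]), (138, [506.0, -511.0, 0.0])]
320 [(118, [619.0, -337.0, 115.0]), (122, [616.0, -337.0, 114.0]), (126, [614.0, -336.0, 113.0]), (130, [610.0, -338.0, 111.0]), (134, [610.0, -338.0, 111.0])]
325 [(118, [523.0, -508.0, 1.0]), (122, [618.0, -336.0, 112.0]), (126, [521.0, -499.0, 4.0])]
[153.7344738  192.07529707] [-291.75916982 -102.58714914 1215.60007368]
```

View pics/s3.png

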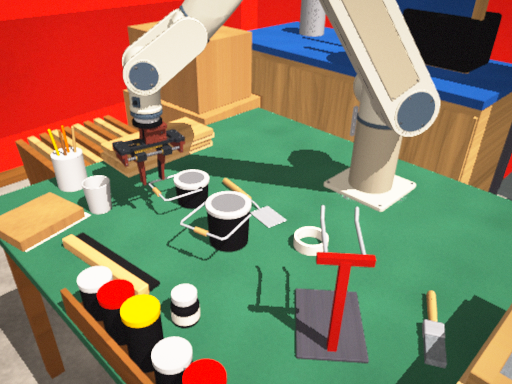

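```bash
python3 -c "
from h import *
d=dict(np.load('scene3.npz'));W=cloud(d)
for (a,b) in [(20,130),(50,190),(110,190),(150,170),(235,150),(270,70),(300,90),(310,145),(165,60),(180,85),(140,20),(110,230),(105,215),(205,200)]:
  y,x=int(120+b/5),int(120+a/5);print((a,b),W[y,x].round(0),d['img'][y,x])
cv2.imwrite('pics/e3.png',cv2.resize(d['img'][85:190,100:200,::-1],None,fx=5.5,fy=5.5,interpolation=cv2.INTER_CUBIC))
D=dict(np.load('top1.npz'))
o=ctrl.get_obs();print(o['qpos'])
"
```

```text
(20, 130) [ 651. -351.  233.] [58 60 63]
(50, 190) [ 651. -329.  207.] [143 135 133]
(110, 190) [ 625. -316.  203.] [48 51 54]
(150, 170) [ 598. -319.  204.] [149 145 147]
(235, 150) [ 556. -303.  207.] [47 50 53]
(270, 70) [ 513. -327.  232.] [60 58 61]
(300, 90) [ 516. -297.  231.] [62 64 67]
(310, 145) [ 510. -300.  196.] [154  73  59]
(165, 60) [ 581. -320.  260.] [87 42 30]
(180, 85) [ 579. -313.  248.] [148  65  51]
(140, 20) [ 600. -308.  291.] [27 26 26]
(110, 230) [ 616. -335.  169.] [88 41 29]
(105, 215) [ 619. -335.  179.] [85 36 29]
(205, 200) [ 562. -327.  171.] [89 41 33]
[-0.53921821  0.62179791  1.5877442  -0.02067765  0.90916078 -0.35268016]
```

View pics/e3.png

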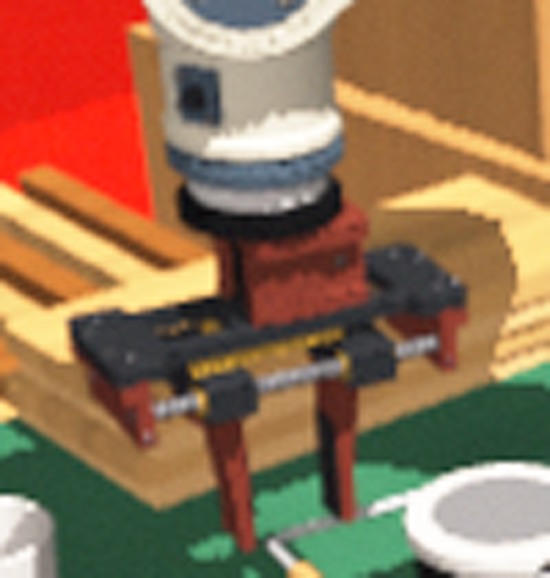

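The camera puts the fingertips about 40 mm higher than the reported TCP. The pail measurements agree between both views, so I'll centre on the sleeve, go down to a reported 49 mm, and look again before closing.

Call:
send_rows:
  rows:
    - [0,-3,-6,0]
    - [5,-2,-4,0]
    - [7,0,0,0]
    - [5,0,0,0]
    - [3,0,0,0]
    - [0,0,0,0]

```text
t: 4.8
ee_pos: [575.8, -349.2, 51.0]
orientation: [0.116, 1.548, -0.158]
ft_force: [-0.6, 0.0, -0.6]
width: 43.9
```

```bash
python3 -c "
from h import *
go(575,-346,49,-10.5)
for n,b in(('top',(320,130,440,260)),('scene',(100,100,230,220))):
  d=get(n,n+'4.png');np.savez(n+'4.npz',**d)
  cv2.imwrite('pics/c4%s.png'%n,cv2.resize(d['img'][b[1]:b[3],b[0]:b[2],::-1],None,fx=4.5,fy=4.5,interpolation=cv2.INTER_CUBIC))"
```

```text
t 4.8 tcp [ 575.8 -349.2   51. ] yaw -10.01 tilt [-0.999 -0.026  0.021] F [-0.6  0.  -0.6] w 43.9 q6 -0.37
tool shift [ 1.9  3.1 -1.4] turn 0.008
in target-yaw axes 2.0 3.1 -1.4
```

View pics/c4scene.png

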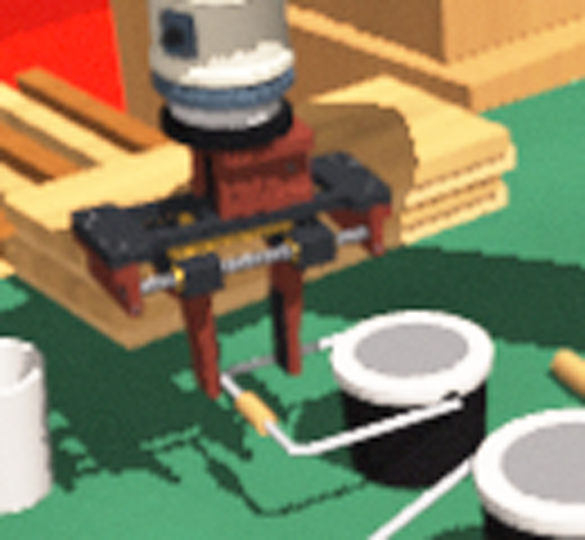

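View pics/c4top.png

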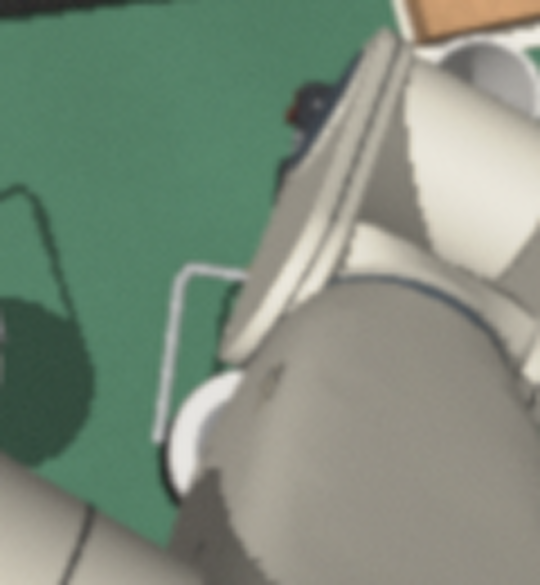

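Call:
send_rows:
  rows:
    - [1,1,0,0]
    - [0,1,0,0]
    - [0,0,0,0]
    - [0,0,0,0]
    - [0,0,0,0]
    - [0,0,0,0]
  fingers: 0.1

```text
t: 5.4
ee_pos: [577.5, -347.2, 51.1]
orientation: [0.115, 1.546, -0.158]
ft_force: [-0.7, -1.0, -0.3]
width: 9.7
```

```bash
python3 -c "
from h import *
go(575,-346,49,-10.5)
for n,b in(('scene',(100,100,230,220)),):
  d=get(n,n+'5.png');np.savez(n+'5.npz',**d);W=cloud(d)
  cv2.imwrite('pics/c5%s.png'%n,cv2.resize(d['img'][b[1]:b[3],b[0]:b[2],::-1],None,fx=4.5,fy=4.5,interpolation=cv2.INTER_CUBIC))
  r=d['img'].astype(int);m=(r[...,0]>60)&(r[...,1]<80)&(r[...,2]<70)&(W[...,2]<180)&(W[...,2]>20)&(abs(W[...,0]-575)<80)&(abs(W[...,1]+345)<60)
  p=W[m];i=p[:,2].argsort()[:20];print(p[i].round(0).tolist())
"
```

```text
t 5.4 tcp [ 577.5 -347.2   51.1] yaw -9.97 tilt [-0.999 -0.026  0.022] F [-0.7 -1.  -0.3] w 9.7 q6 -0.36
tool shift [ 2.   0.8 -2.7] turn 0.009
in target-yaw axes 2.1 0.7 -2.6
[[506.0, -296.0, 67.0], [548.0, -398.0, 67.0], [585.0, -339.0, 94.0], [570.0, -338.0, 95.0], [589.0, -339.0, 95.0], [573.0, -338.0, 96.0], [569.0, -334.0, 96.0], [592.0, -339.0, 97.0], [585.0, -339.0, 97.0], [587.0, -341.0, 97.0], [590.0, -356.0, 98.0], [568.0, -335.0, 98.0], [566.0, -338.0, 100.0], [571.0, -335.0, 100.0], [592.0, -347.0, 100.0], [594.0, -340.0, 100.0], [592.0, -338.0, 100.0], [585.0, -338.0, 101.0], [569.0, -337.0, 101.0], [588.0, -339.0, 101.0]]
```

View pics/c5scene.png

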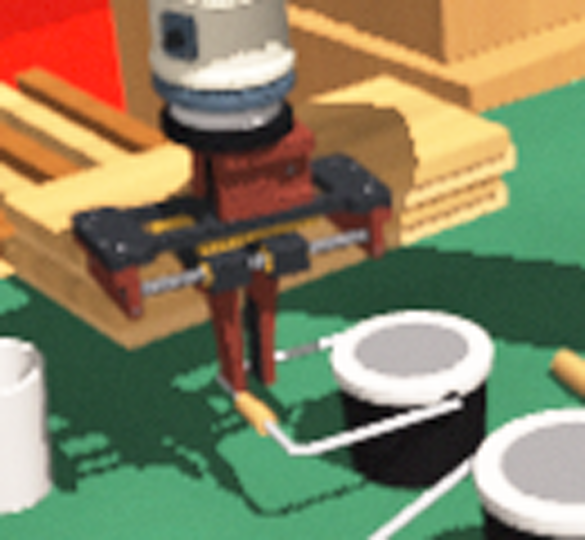

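The fingers closed to 9.7 mm, less than the sleeve's 14 mm, with the tips still above it. So the camera is right and the reported z reads about 42 mm low, while x and y agree. I'll use the camera-based height: reopen and lower 43 mm.

Call:
send_rows:
  rows:
    - [0,0,-2,0]
    - [0,0,-1,0]
    - [0,0,0,0]
    - [4,0,0,0]
    - [7,0,0,0]
    - [8,0,0,0]
    - [8,0,0,0]
    - [7,0,0,0]
    - [4,0,0,0]
    - [0,0,0,0]
  fingers: 0.5

```text
t: 6.28
ee_pos: [574.3, -347.7, 8.1]
orientation: [0.115, 1.547, -0.158]
ft_force: [-0.1, -0.1, -0.1]
width: 44.3
```

```bash
cat >> h.py <<'E'
def look(n,s,b,f=4.5):
    d=get(n,s+'_full.png');W=cloud(d)
    cv2.imwrite('pics/%s.png'%s,cv2.resize(d['img'][b[1]:b[3],b[0]:b[2],::-1],None,fx=f,fy=f,interpolation=cv2.INTER_CUBIC))
    return d,W
E
python3 -c "
from h import *
go(575,-346,8,-10.5)
d,W=look('scene','c6',(100,100,230,220))
r=d['img'].astype(int);m=(r[...,0]>60)&(r[...,1]<80)&(r[...,2]<70)&(W[...,2]<180)&(W[...,2]>20)&(abs(W[...,0]-575)<50)&(abs(W[...,1]+345)<30)
p=W[m];i=p[:,2].argsort()[:14];print(p[i].round(0).tolist())
"
```

```text
t 6.28 tcp [ 574.3 -347.7    8.1] yaw -9.98 tilt [-0.999 -0.026  0.021] F [-0.1 -0.1 -0.1] w 44.3 q6 -0.36
tool shift [0.1 1.8 0.4] turn 0.009
in target-yaw axes 0.1 1.8 0.4
[[547.0, -334.0, 48.0], [551.0, -333.0, 49.0], [553.0, -334.0, 50.0], [548.0, -332.0, 52.0], [605.0, -347.0, 53.0], [551.0, -332.0, 53.0], [553.0, -334.0, 54.0], [546.0, -333.0, 54.0], [602.0, -341.0, 54.0], [605.0, -341.0, 56.0], [605.0, -355.0, 56.0], [550.0, -332.0, 56.0], [601.0, -343.0, 57.0], [603.0, -344.0, 57.0]]
```

View pics/c6.png

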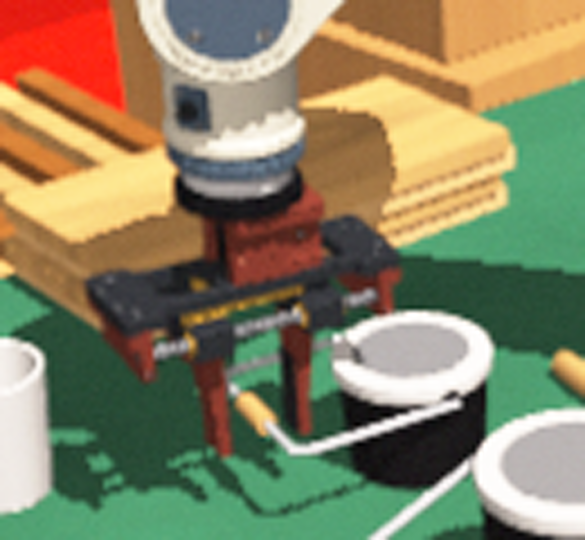

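The fingers straddle the sleeve with the tips at about z 48. Closing.

Call:
send_rows:
  rows:
    - [0,0,0,0]
    - [0,0,0,0]
    - [0,0,0,0]
    - [0,0,0,0]
    - [0,0,0,0]
    - [0,0,0,0]
  fingers: 0

```text
t: 6.83
ee_pos: [575.4, -348.2, 9.6]
orientation: [0.114, 1.545, -0.159]
ft_force: [-1.4, 0.7, -0.2]
width: 13.3
```

```bash
python3 -c "
from h import *
go(575,-346,8,-10.5)"
```

```text
t 6.83 tcp [ 575.4 -348.2    9.6] yaw -9.99 tilt [-0.999 -0.026  0.024] F [-1.4  0.7 -0.2] w 13.3 q6 -0.36
tool shift [ 1.5  2.1 -0.8] turn 0.009
in target-yaw axes 1.6 2.1 -0.8
```

Width is 13.3 mm, so the sleeve is held. I'll swing it up along the 110 mm arc in checked stages.

Call:
send_rows:
  rows:
    - [-9.6,0,-0.4,0]
    - [-9.5,0,-1.2,0]
    - [-9.4,0,-2,0]
    - [-9.2,0,-2.8,0]
    - [-8.9,0,-3.6,0]
    - [-8.5,0,-4.4,0]

```text
t: 7.33
ee_pos: [558.4, -343.7, 69.1]
orientation: [0.113, 1.547, -0.158]
ft_force: [-1.6, -1.0, -2.9]
width: 12.9
```

```bash
cat >> h.py <<'E'
def arc(a=-10.5,s=(575.4,-348.2,9.6)):
    o=ctrl.get_obs();D=o['ee_pos']-np.array(s);c=np.array([np.cos(np.radians(a)),np.sin(np.radians(a))])
    r=110+D[:2]@c;print('horiz',r.round(1),'up',D[2].round(1),'R',np.hypot(r,D[2]).round(1),'th',np.degrees(np.arctan2(D[2],r)).round(1),'side',(-c[1]*D[0]+c[0]*D[1]).round(1))
E
python3 -c "
from h import *
go(467.2,-328.2,119.6,-10.5);arc()"
```

```text
t 7.33 tcp [ 558.4 -343.7   69.1] yaw -9.93 tilt [-0.999 -0.027  0.022] F [-1.6 -1.  -2.9] w 12.9 q6 -0.37
tool shift [-52.5  -1.9 -91.4] turn 0.01
in target-yaw axes -50.5 -1.4 -92.5
horiz 92.5 up 59.5 R 109.9 th 32.7 side 1.3
```

Call:
send_rows:
  rows:
    - [-7.9,0,-5.5,0]
    - [-7.4,0,-6.2,0]
    - [-6.8,0,-6.8,0]
    - [-6.2,0,-7.4,0]
    - [-5.5,0,-7.9,0]
    - [-4.8,0,-8.3,0]

```text
t: 7.83
ee_pos: [510.5, -333.9, 111.6]
orientation: [0.113, 1.548, -0.158]
ft_force: [-0.9, -0.5, -3.5]
width: 13.2
```

```bash
python3 -c "
from h import *
go(467.2,-328.2,119.6,-10.5);arc()
d,W=look('scene','c7',(100,90,230,220))"
```

```text
t 7.83 tcp [ 510.5 -333.9  111.6] yaw -9.92 tilt [-0.999 -0.027  0.021] F [-0.9 -0.5 -3.5] w 13.2 q6 -0.4
tool shift [ -8.8  -2.1 -43.5] turn 0.01
in target-yaw axes -8.0 -2.3 -43.6
horiz 43.6 up 102.0 R 111.0 th 66.9 side 2.2
```

View pics/c7.png

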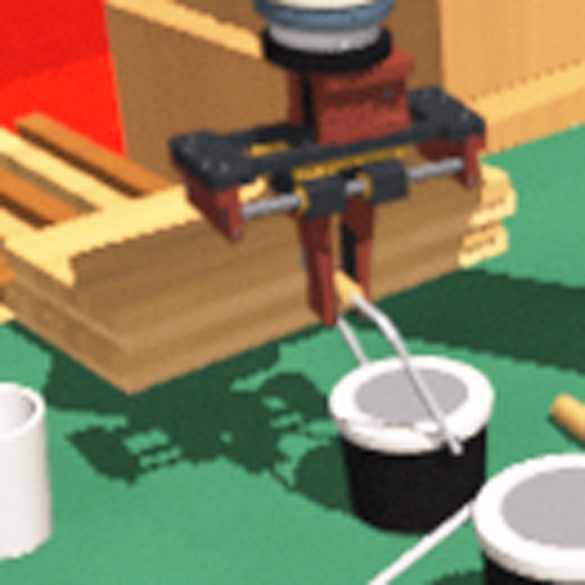

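The bail is at about 67° and the pail is standing still. I'll do the last stretch to 90°, then dwell.

Call:
send_rows:
  rows:
    - [-3,0,-9,0]
    - [-2.2,0,-9.2,0]
    - [-1.6,0,-9.3,0]
    - [-1,-0.5,-9,0]
    - [0,-0.5,-5,0]
    - [0,0,0,0]
    - [0,0,0,0]

```text
t: 8.47
ee_pos: [462.4, -325.5, 119.1]
orientation: [0.116, 1.549, -0.158]
ft_force: [0.2, -0.0, -4.2]
width: 13.7
```

```bash
python3 -c "
from h import *
go(467.2,-328.2,119.6,-10.5);arc()
d,W=look('scene','c8',(100,90,230,220))"
```

```text
t 8.47 tcp [ 462.4 -325.5  119.1] yaw -10.02 tilt [-0.999 -0.025  0.02 ] F [ 0.2 -0.  -4.2] w 13.7 q6 -0.44
tool shift [-0.4 -1.8  5.2] turn 0.008
in target-yaw axes -0.5 -1.7 5.2
horiz -5.3 up 109.5 R 109.6 th 92.8 side 1.7
```

View pics/c8.png

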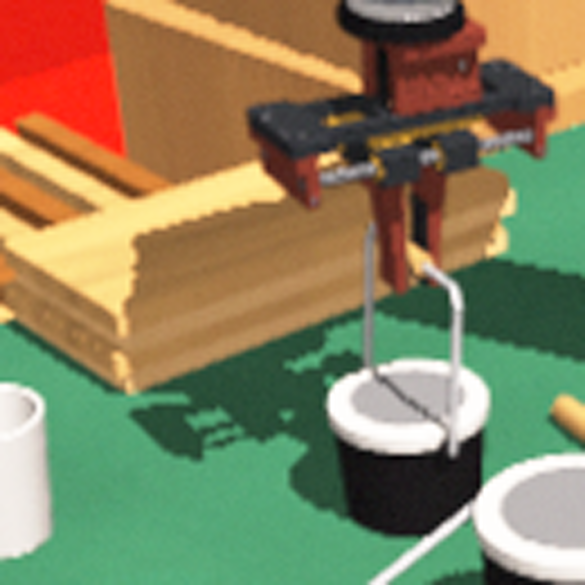

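The bail is upright with the pail standing. I'll dwell briefly, then lift straight up.

Call:
send_rows:
  rows:
    - [0,0,2,0]
    - [0,0,0,0]
    - [-4,0,0,0]
    - [-8,0,0,0]
    - [-14,0,0,0]
    - [-20,0,0,0]
    - [-22,0,0,0]
    - [-22,0,0,0]
    - [-22,0,0,0]
    - [-22,0,0,0]

```text
t: 9.35
ee_pos: [460.8, -319.3, 254.9]
orientation: [0.12, 1.561, -0.152]
ft_force: [0.2, -0.2, -3.9]
width: 13.0
```

```bash
python3 -c "
from h import *
go(440,150,300,40.85)
d,W=look('scene','c9',(70,60,290,260),3)"
```

```text
t 9.35 tcp [ 460.8 -319.3  254.9] yaw -9.92 tilt [-1.    -0.02   0.008] F [ 0.2 -0.2 -3.9] w 13.0 q6 -0.44
tool shift [ -54.8  457.8 -101. ] turn -0.886
in target-yaw axes -45.1 368.6 291.3
```

View pics/c9.png

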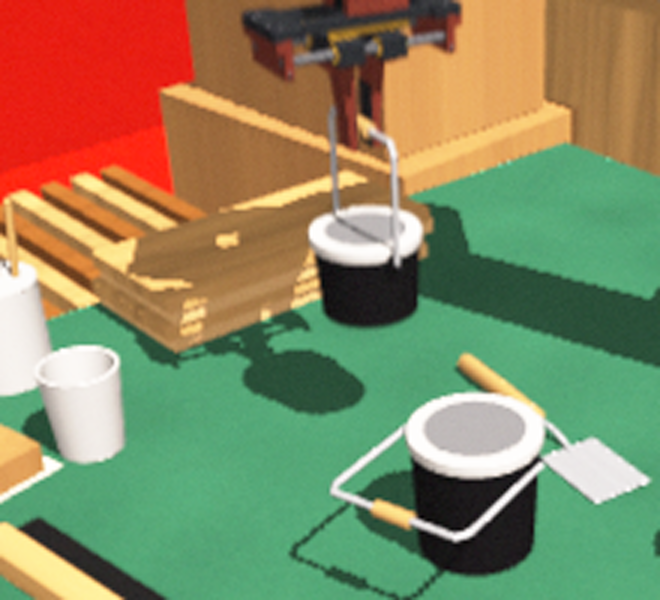

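The pail is lifted clear and hangs level (about 3.9 N). Now I'll turn it and raise a bit more.

Call:
send_rows:
  rows:
    - [-5,0,0,-0.04]
    - [-5,0,0,-0.08]
    - [-5,0,0,-0.1]
    - [-5,0,0,-0.1]
    - [-5,0,0,-0.1]
    - [-5,0,0,-0.1]
    - [0,0,0,-0.1]
    - [0,0,0,-0.08]
    - [0,0,0,-0.06]
    - [0,0,0,-0.04]

```text
t: 10.23
ee_pos: [462.7, -319.0, 292.3]
orientation: [-0.546, 1.503, 0.498]
ft_force: [0.5, 0.2, -5.0]
width: 13.3
```

```bash
python3 -c "
from h import *
go(440,150,290,40.85)"
```

```text
t 10.23 tcp [ 462.7 -319.   292.3] yaw 38.21 tilt [-1.    -0.03  -0.006] F [ 0.5  0.2 -5. ] w 13.3 q6 -1.28
tool shift [-10.7 382.4 272.2] turn -0.046
in target-yaw axes 2.3 369.6 289.6
```

Call:
send_rows:
  rows:
    - [0,3,3,-0.02]
    - [0,7,5,-0.02]
    - [0,11,8,0]
    - [0,15,11,0]
    - [0,18,14,0]
    - [0,20,16,0]
    - [0,20,16,0]
    - [0,20,16,0]
    - [0,20,16,0]
    - [0,20,16,0]

```text
t: 11.07
ee_pos: [450.5, -110.7, 283.9]
orientation: [-0.569, 1.499, 0.525]
ft_force: [0.2, 1.2, -4.8]
width: 13.4
```

Call:
send_rows:
  rows:
    - [0,20,16,0]
    - [0,20,16,0]
    - [0,20,16,0]
    - [0,20,16,0]
    - [0,20,16,0]
    - [0,19,15,0]
    - [0,16,13,0]
    - [0,12,10,0]
    - [0,8,6,0]
    - [0,4,3,0]

```text
t: 11.9
ee_pos: [433.4, 115.3, 278.3]
orientation: [-0.565, 1.497, 0.528]
ft_force: [0.4, 1.1, -5.2]
width: 13.2
```

```bash
python3 -c "
from h import *
go(440,150,230,40.85)
d,W=look('scene','c10',(200,60,420,290),2.6)"
```

```text
t 11.9 tcp [433.4 115.3 278.3] yaw 40.03 tilt [-1.    -0.023 -0.005] F [ 0.4  1.1 -5.2] w 13.2 q6 -0.44
tool shift [47.6 23.5 27.6] turn -0.014
in target-yaw axes 48.3 22.0 27.7
```

View pics/c10.png

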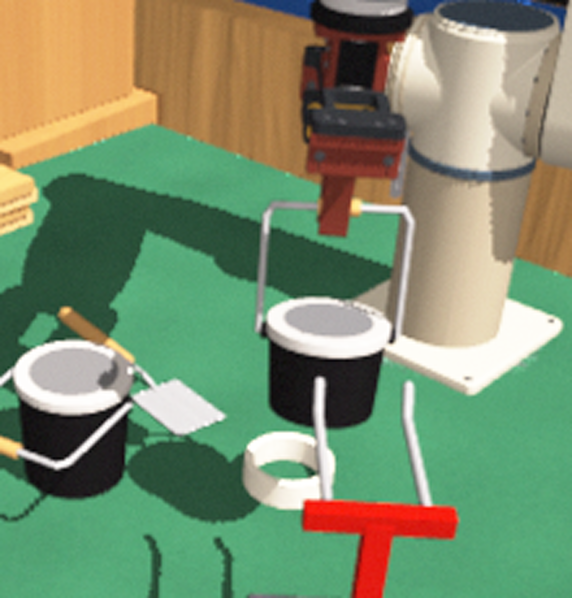

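```bash
python3 -c "
from h import *
d=get('scene');np.savez('s10.npz',**d);W=cloud(d);o=ctrl.get_obs();p=o['ee_pos']
hx=np.array([.7565,.654,0]);hy=np.array([-.654,.7565,0])
im=d['img'].astype(int);v,u=np.indices(W.shape[:2])
def rep(n,m):
  Q=W[m];Q=Q[~np.isnan(Q[:,0])];D=Q-p
  print(n,len(Q),'hx',np.median(D@hx).round(1),'hy',[round(x,1) for x in np.percentile(D@hy,[0,5,50,95,100])],'z abs',[round(x,1) for x in np.percentile(Q[:,2],[0,50,100])])
b=(u>290)&(u<370)&(v>125)&(v<250)
near=b&(np.abs((W-p)@hx)<60)&(np.abs((W-p)@hy)<70)
H,S,V=cv2.split(cv2.cvtColor(d['img'],cv2.COLOR_RGB2HSV))
rep('sleeve',near&(H>10)&(H<25)&(S>90)&(V>120)&(W[...,2]>320))
rep('wire+all',near&(W[...,2]>300)&(S<60)&(v>132))
rep('lid',near&(S<40)&(W[...,2]>210)&(W[...,2]<250)&(V>150))
rep('fing',near&(H<8)&(S>120)&(W[...,2]<360)&(W[...,2]>300))
K=d['mtx'];T=d['world_from_camera']
# wire side legs at heights
for c in range(297,365):
  col=near[:,c]&(S[:,c]<60)&(W[:,c,2]>255)
  if col.sum(): q=W[col,c];print(c,len(q),((q-p)@hy).mean().round(1),q[:,2].max().round(0),end='; ')
"
```

```text
sleeve 29 hx 6.5 hy [np.float64(-11.7), np.float64(-11.3), np.float64(15.5), np.float64(19.8), np.float64(20.1)] z abs [np.float64(335.3), np.float64(341.7), np.float64(349.5)]
wire+all 192 hx 3.7 hy [np.float64(-56.6), np.float64(-55.1), np.float64(4.3), np.float64(62.9), np.float64(64.5)] z abs [np.float64(300.2), np.float64(336.0), np.float64(342.4)]
lid 848 hx 20.2 hy [np.float64(-54.1), np.float64(-38.4), np.float64(5.7), np.float64(50.1), np.float64(65.8)] z abs [np.float64(210.6), np.float64(241.2), np.float64(248.6)]
fing 170 hx 16.4 hy [np.float64(-11.3), np.float64(-9.3), np.float64(0.4), np.float64(10.0), np.float64(10.9)] z abs [np.float64(322.0), np.float64(341.0), np.float64(359.8)]
299 4 -55.4 261.0; 300 23 -54.9 306.0; 301 33 -53.6 329.0; 302 22 -52.6 333.0; 303 8 -51.7 334.0; 304 5 -50.2 338.0; 305 4 -48.3 340.0; 306 3 -46.2 339.0; 307 2 -44.3 340.0; 308 3 -42.0 340.0; 309 3 -39.9 340.0; 310 3 -37.9 340.0; 311 3 -35.7 340.0; 312 3 -33.7 340.0; 313 3 -31.6 340.0; 314 3 -29.6 341.0; 315 3 -27.4 340.0; 316 3 -25.5 341.0; 317 3 -23.4 341.0; 318 3 -21.3 341.0; 319 3 -19.2 342.0; 320 2 -17.2 340.0; 321 2 -14.9 339.0; 322 2 -13.2 342.0; 339 2 21.9 342.0; 340 3 24.2 342.0; 341 3 26.4 341.0; 342 3 28.6 341.0; 343 3 30.3 342.0; 344 3 32.7 341.0; 345 3 34.6 342.0; 346 2 36.8 340.0; 347 2 38.8 341.0; 348 2 41.2 339.0; 349 2 42.9 341.0; 350 2 44.7 342.0; 351 2 46.9 341.0; 352 2 49.3 340.0; 353 12 58.2 340.0; 354 19 59.9 342.0; 355 29 60.9 341.0; 356 30 61.1 341.0; 357 20 62.2 338.0; 358 9 63.4 333.0;
```

In the hook frame, the sleeve centre is +4 mm along hook y from the TCP, and its height is reported z + 60.5. I'll line up in front of the prongs.

Call:
send_rows:
  rows:
    - [3,2,0,-0.01]
    - [6,3,0,0]
    - [9,4,0,0]
    - [10,4,0,0]
    - [10,3,0,0]
    - [9,2,0,0]
    - [6,0,0,0]
    - [4,0,0,0]
    - [0,0,0,0]

```text
t: 12.75
ee_pos: [419.3, 123.8, 214.1]
orientation: [-0.571, 1.5, 0.531]
ft_force: [0.4, -0.0, -4.4]
width: 13.3
```

```bash
cat > m.py <<'E'
from h import *
go(549.4,239,217,40.85)
d=get('scene','m_full.png');W=cloud(d);p=ctrl.get_obs()['ee_pos']
hx=np.array([.7565,.654,0]);hy=np.array([-.654,.7565,0]);seat=np.array([546.8,242,240])
v,u=np.indices(W.shape[:2]);H,S,V=cv2.split(cv2.cvtColor(d['img'],cv2.COLOR_RGB2HSV))
Dp=W-(p+[0,0,60.5])
near=(np.abs(Dp@hx)<14)&(np.abs(Dp@hy)<75)&(np.abs(Dp[...,2])<14)&(S<70)
Q=W[near]-seat;a=Q@hy
print('wire n',len(Q),'seat-frame hx',np.median(Q@hx).round(1),'hy range',np.percentile(a,[1,50,99]).round(1),'mid',(np.percentile(a,1)/2+np.percentile(a,99)/2).round(1),'z',np.median(Q[:,2]).round(1))
f=np.polyfit(a,Q@hx,1);print('yaw err deg',-np.degrees(f[0]).round(1))
E
python3 m.py; python3 -c "
import cv2
a=cv2.imread('pics/m_full.png')[80:340,260:420];cv2.imwrite('pics/c11.png',cv2.resize(a,None,fx=2.3,fy=2.3))"
```

```text
t 12.75 tcp [419.3 123.8 214.1] yaw 40.33 tilt [-1.    -0.024 -0.009] F [ 0.4 -0.  -4.4] w 13.3 q6 -0.41
tool shift [ -4.5   3.5 173.7] turn -0.009
in target-yaw axes -2.9 2.1 173.7
wire n 123 seat-frame hx -171.2 hy range [-62.9  13.8  55.9] mid -3.5 z 34.6
yaw err deg -0.7
```

View pics/c11.png

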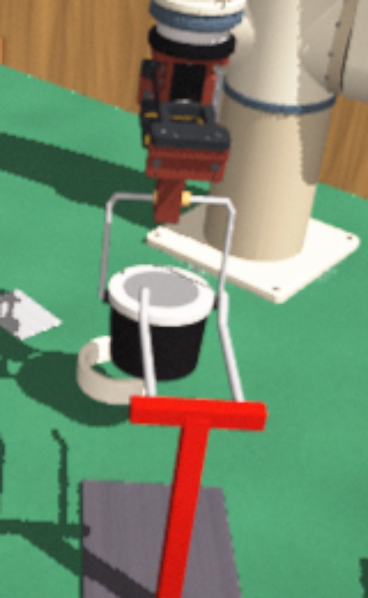

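Aligned: the sleeve is about 34 mm above the seat, with 3 mm of sideways error to remove. I'll advance over the upturned tips in two stages.

Call:
send_rows:
  rows:
    - [0,1,4,-0.01]
    - [0,1,8,0]
    - [0,1,12,0]
    - [0,0.5,14,0]
    - [0,0,14,0]
    - [0,0,14,0]
    - [0,0,12,0]
    - [0,0,8,0]
    - [0,0,4,0]
    - [0,0,0,0]

```text
t: 13.63
ee_pos: [496.6, 194.7, 216.8]
orientation: [-0.578, 1.487, 0.539]
ft_force: [0.4, -0.2, -4.4]
width: 13.3
```

```bash
python3 m.py; python3 -c "
import cv2
a=cv2.imread('pics/m_full.png')[80:340,260:420];cv2.imwrite('pics/c12.png',cv2.resize(a,None,fx=2.3,fy=2.3))"
```

```text
t 13.63 tcp [496.6 194.7 216.8] yaw 40.95 tilt [-1.    -0.027  0.001] F [ 0.4 -0.2 -4.4] w 13.3 q6 -0.33
tool shift [-0.1 -1.2 68.9] turn 0.002
in target-yaw axes -0.2 -1.1 68.9
wire n 149 seat-frame hx -67.2 hy range [-60.2  19.1  59.8] mid -0.2 z 37.0
yaw err deg -0.2
```

View pics/c12.png

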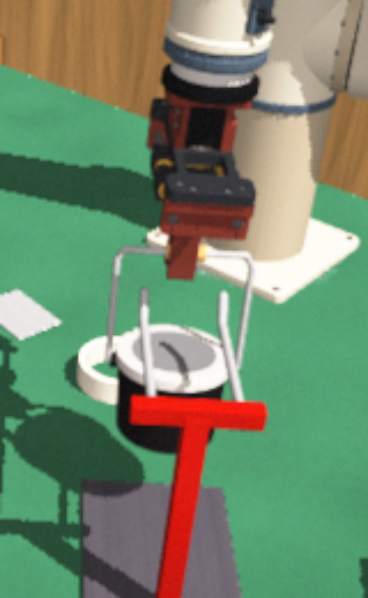

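Centred and about 37 mm up, so the wire clears the tips. I'll advance the remaining ~70 mm.

Call:
send_rows:
  rows:
    - [0,0,4,0]
    - [0,0,8,0]
    - [0,0,11,0]
    - [0,0,12,0]
    - [0,0,12,0]
    - [0,0,10,0]
    - [0,0,7,0]
    - [0,0,4,0]
    - [0,0,0,0]

```text
t: 14.43
ee_pos: [551.8, 242.7, 216.3]
orientation: [-0.577, 1.489, 0.538]
ft_force: [0.3, 0.8, -5.1]
width: 13.1
```

```bash
python3 m.py; python3 -c "
import cv2
a=cv2.imread('pics/m_full.png')[80:340,260:420];cv2.imwrite('pics/c13.png',cv2.resize(a,None,fx=2.3,fy=2.3))"
```

```text
t 14.43 tcp [551.8 242.7 216.3] yaw 40.88 tilt [-1.    -0.026 -0.001] F [ 0.3  0.8 -5.1] w 13.1 q6 -0.29
tool shift [-0.7 -1.2 -4.3] turn 0.0
in target-yaw axes -0.7 -1.2 -4.3
wire n 156 seat-frame hx 5.9 hy range [-59.    0.1  60.2] mid 0.6 z 36.7
yaw err deg -0.0
```

View pics/c13.png

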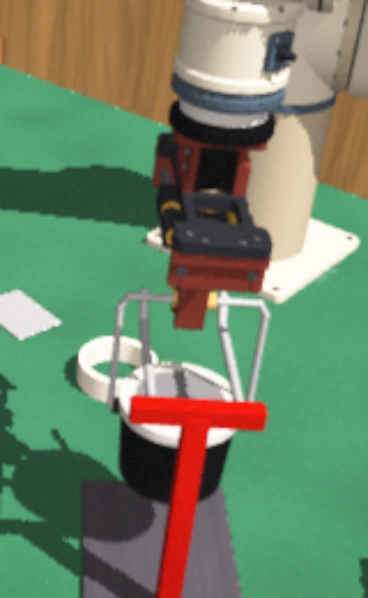

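The sleeve is over the seat (hx ≈ +4, hy ≈ 0). I'll lower it and watch the force.

Call:
send_rows:
  rows:
    - [4,0,0,0]
    - [6,0,0,0]
    - [6,0,-1,0]
    - [5,0,-1,0]
    - [4,0,0,0]
    - [0,0,0,0]

```text
t: 14.98
ee_pos: [547.7, 238.6, 187.6]
orientation: [-0.578, 1.494, 0.537]
ft_force: [0.6, 1.1, -4.2]
width: 13.0
```

```bash
python3 m.py
```

```text
t 14.98 tcp [547.7 238.6 187.6] yaw 40.84 tilt [-1.    -0.025 -0.005] F [ 0.6  1.1 -4.2] w 13.0 q6 -0.29
tool shift [-29.3  -1.6   1.4] turn -0.0
in target-yaw axes -29.4 -0.8 1.6
wire n 219 seat-frame hx 0.9 hy range [-58.5 -17.8  59. ] mid 0.2 z 6.5
yaw err deg -0.1
```

Call:
send_rows:
  rows:
    - [2,0,1,0]
    - [2,0,0,0]
    - [2,0,0,0]
    - [1,0,0,0]
    - [0,0,0,0]

```text
t: 15.45
ee_pos: [549.2, 239.2, 181.1]
orientation: [-0.578, 1.493, 0.537]
ft_force: [-0.2, -1.7, -3.3]
width: 13.0
```

```bash
python3 m.py
```

```text
t 15.45 tcp [549.2 239.2 181.1] yaw 40.84 tilt [-1.    -0.026 -0.004] F [-0.2 -1.7 -3.3] w 13.0 q6 -0.29
tool shift [-35.9  -1.3  -0.1] turn -0.0
in target-yaw axes -35.9 -0.3 0.0
wire n 198 seat-frame hx 2.0 hy range [-59.9 -17.7  59.1] mid -0.4 z 0.8
yaw err deg -0.5
```

Call:
send_rows:
  rows:
    - [1,0,0,0]
    - [1,0,0,0]
    - [1,0,0,0]
    - [0,0,0,0]

```text
t: 15.83
ee_pos: [549.2, 239.2, 181.1]
orientation: [-0.578, 1.491, 0.537]
ft_force: [0.9, -0.3, -4.7]
width: 13.2
```

```bash
python3 m.py
```

```text
t 15.83 tcp [549.2 239.2 181.1] yaw 40.84 tilt [-1.    -0.026 -0.003] F [ 0.9 -0.3 -4.7] w 13.2 q6 -0.29
tool shift [-35.9  -1.2  -0.1] turn -0.0
in target-yaw axes -35.9 -0.2 0.0
wire n 199 seat-frame hx 1.9 hy range [-61.2 -19.3  58.1] mid -1.6 z 0.8
yaw err deg -0.3
```

Call:
send_rows:
  rows:
    - [3,0,0,0]
    - [3,0,0,0]
    - [0,0,0,0]

```text
t: 16.13
ee_pos: [550.4, 239.9, 181.1]
orientation: [-0.577, 1.487, 0.537]
ft_force: [-1.2, -0.3, -4.5]
width: 13.3
```

```bash
python3 m.py
```

```text
t 16.13 tcp [550.4 239.9 181.1] yaw 40.84 tilt [-1.    -0.027  0.001] F [-1.2 -0.3 -4.5] w 13.3 q6 -0.29
tool shift [-35.9  -1.   -1.3] turn -0.0
in target-yaw axes -35.9 -0.0 -1.3
wire n 190 seat-frame hx 2.7 hy range [-60.1 -19.3  57.6] mid -1.2 z 0.7
yaw err deg -0.1
```

```bash
python3 -c "
from h import *
o=ctrl.get_obs();print(o['qpos'].round(3),o['joint_torque'].round(1))
look('top','c14t',(80,100,260,260),4);look('scene','c14',(270,60,410,290),2.6)"
```

```text
[ 0.406  0.386  1.695 -0.03   1.052 -0.292] [  0.1 -52.9 -27.9   0.1  -0.1   0. ]
```

View pics/c14.png

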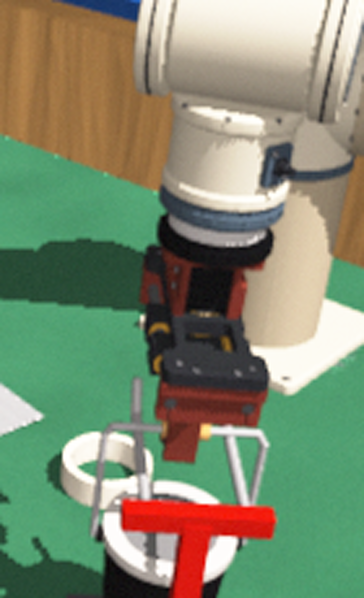

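View pics/c14t.png

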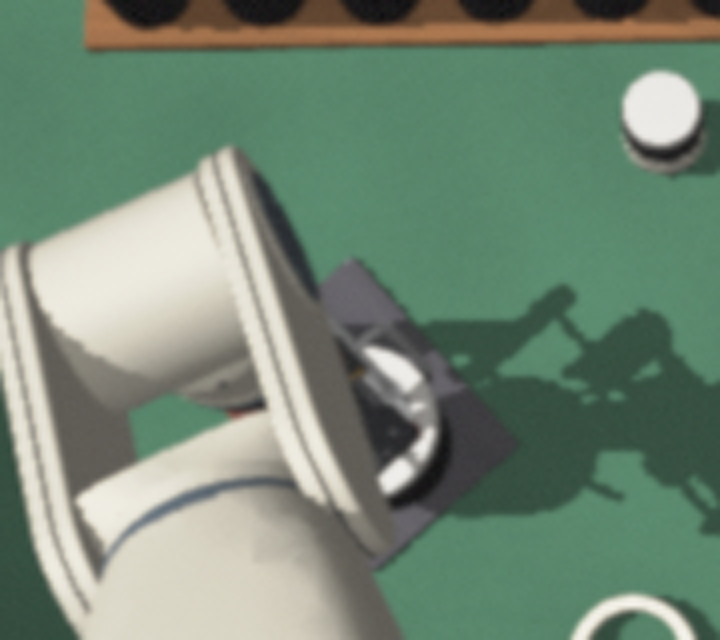

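The wire is at seat height (about +0.8 mm), and further downward rows don't lower it, so it appears to be at or within a millimetre or two of the prongs. The force reading still shows the weight, though. Opening from here drops it at most that much.

Call:
send_rows:
  rows:
    - [0,0,0,0]
    - [0,0,0,0]
    - [0,0,0,0]
    - [0,0,0,0]
    - [0,0,0,0]
    - [0,0,0,0]
  fingers: 0.5

```text
t: 16.78
ee_pos: [552.4, 240.6, 180.0]
orientation: [-0.577, 1.484, 0.536]
ft_force: [-0.7, 0.3, -0.1]
width: 43.5
```

```bash
python3 m.py;python3 -c "
from h import *
look('scene','c15',(270,60,410,290),2.6)"
```

```text
t 16.78 tcp [552.4 240.6 180. ] yaw 40.84 tilt [-1.    -0.028  0.004] F [-0.7  0.3 -0.1] w 43.5 q6 -0.29
tool shift [-37.1  -0.3  -3.2] turn -0.0
in target-yaw axes -37.0 0.8 -3.3
wire n 189 seat-frame hx 3.3 hy range [-61.2 -23.3  58.9] mid -1.1 z 0.2
yaw err deg -0.2
```

View pics/c15.png

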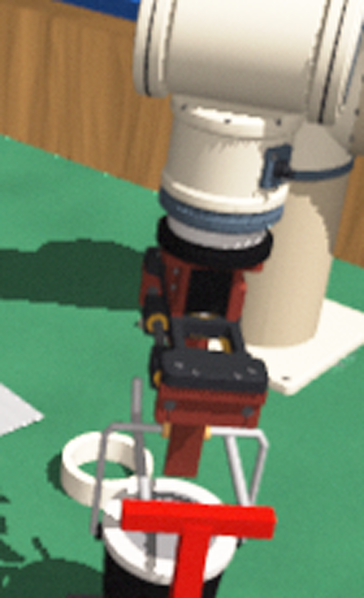

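The pail stayed at seat height, and the wrist force is now about 0. I'll back off straight up.

Call:
send_rows:
  rows:
    - [-4,0,0,0]
    - [-8,0,0,0]
    - [-12,0,0,0]
    - [-18,0,0,0]
    - [-22,0,0,0]
    - [-25,0,0,0]
    - [-25,0,0,0]
    - [-25,0,0,0]
    - [-20,0,0,0]
    - [0,0,0,0]

```text
t: 17.72
ee_pos: [548.2, 243.6, 354.7]
orientation: [-0.576, 1.482, 0.537]
ft_force: [-0.1, -0.3, 0.1]
width: 43.6
```

Call:
send_rows:
  rows:
    - [0,0,-10,0]
    - [0,0,-25,0]
    - [0,0,-25,0]
    - [0,0,-25,0]
    - [0,0,-25,0]
    - [0,0,-25,0]
    - [0,0,-10,0]
    - [0,0,0,0]
    - [0,0,0,0]

```text
t: 18.47
ee_pos: [427.1, 142.0, 349.2]
orientation: [-0.577, 1.486, 0.538]
ft_force: [0.0, 0.3, 1.3]
width: 43.7
```

```bash
python3 -c "
from h import *
go(0,0,0,40.85)
hx=np.array([.7565,.654,0]);hy=np.array([-.654,.7565,0]);seat=np.array([546.8,242,240])
d,W=look('scene','c16',(240,130,440,370),2.4)
H,S,V=cv2.split(cv2.cvtColor(d['img'],cv2.COLOR_RGB2HSV));Dp=W-seat
m=(np.abs(Dp@hx)<40)&(np.abs(Dp@hy)<30)&(np.abs(Dp[...,2])<25)&(H>8)&(H<25)&(S>90)&(V>90)
Q=Dp[m];print('sleeve',len(Q),np.median(Q@hx),np.percentile(Q@hy,[0,50,100]),np.median(Q[:,2]))
m=(np.abs(Dp@hx)<65)&(np.abs(Dp@hy)<65)&(np.abs(Dp[...,2]+98)<20)&(S<60)&(V>110)
Q=Dp[m];A=np.c_[Q@hx,Q@hy,np.ones(len(Q))];f=np.linalg.lstsq(A,Q[:,2],rcond=None)[0];print('lid',len(Q),np.median(Q[:,2]),'tilt deg',np.degrees(np.arctan(f[:2])))
d,W=look('top','c17',(80,100,420,270),2)
"
```

```text
t 18.47 tcp [427.1 142.  349.2] yaw 40.87 tilt [-1.    -0.027  0.002] F [0.  0.3 1.3] w 43.7 q6 -0.39
tool shift [ 343.5  181.5 -416.5] turn 0.0
in target-yaw axes 349.2 171.9 -415.9
sleeve 103 5.6925576351896146 [-18.02316187   0.51189198  15.56501117] 4.162186312630183
lid 784 -98.5161118774692 tilt deg [-4.53317008 -1.19496437]
```

View pics/c16.png

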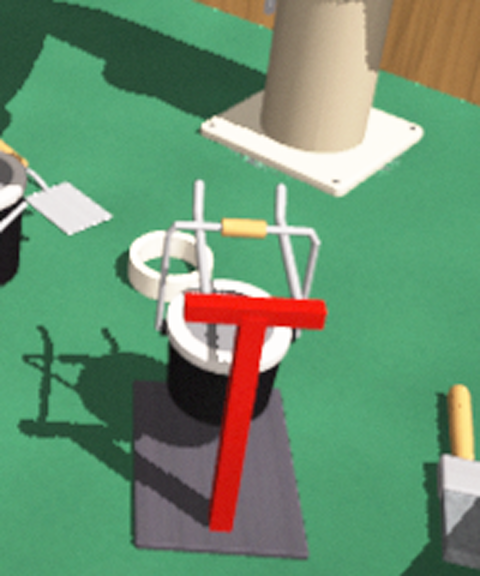

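View pics/c17.png

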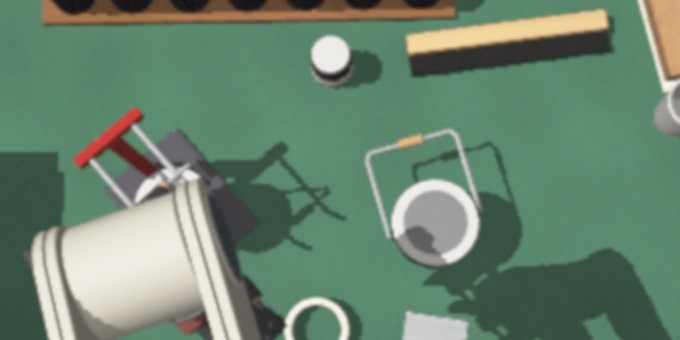

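The pail hangs on both prongs: sleeve at px (244,228) in the crop, centred between them. The tall pail hasn't moved. The lid fit shows about 4.5° of tilt, which may be residual swing or prong pixels in the fit. I'll wait and recheck.

Call:
send_rows:
  rows:
    - [0,0,0,0]
    - [0,0,0,0]
    - [0,0,0,0]
    - [0,0,0,0]
    - [0,0,0,0]
    - [0,0,0,0]
    - [0,0,0,0]
    - [0,0,0,0]
    - [0,0,0,0]
    - [0,0,0,0]

```text
t: 19.4
ee_pos: [430.8, 145.0, 348.1]
orientation: [-0.579, 1.487, 0.54]
ft_force: [0.4, -0.3, 1.3]
width: 43.9
```

```bash
python3 -c "
from h import *
hx=np.array([.7565,.654,0]);hy=np.array([-.654,.7565,0]);seat=np.array([546.8,242,240])
for i in range(3):
  d=get('scene','c18%d.png'%i);W=cloud(d)
  H,S,V=cv2.split(cv2.cvtColor(d['img'],cv2.COLOR_RGB2HSV));Dp=W-seat
  m=(np.abs(Dp@hx)<40)&(np.abs(Dp@hy)<30)&(np.abs(Dp[...,2])<25)&(H>8)&(H<25)&(S>90)&(V>90)
  Q=Dp[m];print('sleeve',len(Q),np.median(Q@hx),np.percentile(Q@hy,[0,50,100]),np.median(Q[:,2]))
  m=(np.abs(Dp@hx)<55)&(np.abs(Dp@hy)<60)&(np.abs(Dp[...,2]+98)<10)&(S<60)&(V>110)
  Q=Dp[m];A=np.c_[Q@hx,Q@hy,np.ones(len(Q))];f=np.linalg.lstsq(A,Q[:,2],rcond=None)[0];print('lid',len(Q),np.median(Q[:,2]),'tilt deg',np.degrees(np.arctan(f[:2])))
T=dict(np.load('top0.npz'));t=get('top');print('tall pail diff',np.abs(T['img'][150:240,255:330].astype(int)-t['img'][150:240,255:330]).mean(-1).max(1).round(0)[:40:4])
c=(T['img'][150:195,255:315].astype(int)-t['img'][150:195,255:315]);print(np.abs(c).mean())
print(ctrl.get_obs()['t'])
"
```

```text
sleeve 94 5.986635497103987 [-17.78422825   0.60234181  15.93652859] 4.092486689512924
lid 701 -96.70757148174528 tilt deg [-0.04760198 -0.10055859]
sleeve 93 5.945771402366595 [-17.91023228   0.73617354  15.86702513] 3.6398813732535586
lid 695 -96.50949085399441 tilt deg [ 0.76609331 -0.06239731]
sleeve 94 6.086566557997899 [-17.73206902   0.71821128  15.85037255] 3.771452567036988
lid 700 -96.6157611769953 tilt deg [ 0.56005154 -0.33092329]
tall pail diff [4. 5. 5. 6. 6. 5. 5. 5. 5. 5.]
2.6107407407407406
19.6
```

The pail is level and steady, the tall pail is unmoved, and the robot is clear. Handing in.

```bash
python3 -c "
from h import *
print(ctrl.close_job())"
```

```text
the job is handed in; nothing more can be done
None
```

The smaller pail now hangs by its bail on both prongs of the twin hook, and I handed the job in at about 19.6 s. I gripped the sleeve and swung the bail upright along its 110 mm arc while the pail stood on the table. Then I lifted the pail, turned it about 51°, brought it in over the prong tips, set it down and backed away.

**Last checks (from camera depth):**
- **Sleeve:** its visible surface reads about 6 mm along the prongs, under 1 mm across and about 4 mm high relative to the seat. Those readings are on the side facing the camera, so the true centre is nearer the seat. Yaw error just after I opened the fingers was about 0.2°.
- **Pail:** the lid is level within 1°. It showed about 4.5° right after release, which was gone a second later.
- **Taller pail:** the image of its sleeve end and upper bail matches the start picture, so it did not move.
- **Robot:** the gripper is well clear of everything.

**What disagreed:**
- **Reported height:** the TCP z read about 42 mm lower than the fingertips seen by the camera. Closing the fingers above the sleeve confirmed the camera, so I worked from camera heights.
- **Setting down:** in the last millimetres before release, small downward moves did nothing and the wrist force still showed the pail's weight. I opened the fingers there, and the wire settled less than 1 mm.

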